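# Spread a retaining ring with ring pliers and hold it at the spindle groove

### The job

Take the ring pliers out of their block by the handles, pick the steel retaining ring off its round nest by spreading it with the plier tips, and lower it over the upright spindle until it surrounds the groove just above the sleeve, lying level. Finish while still holding the pliers squeezed with the ring spread open in that place, pressed on the sleeve lightly or not at all, so that I can check the groove before it snaps in; do not let go, and leave the things lying around where they are.

Things in the scene. Friction and masses are not known exactly. Their poses are not given: they have to be found in the camera images.
- handles (a point): Midway between the two grey handles of ring pliers standing upright in a block, 110 mm above the tips' ends. z up the tool, y from handle to handle (squeeze along y), x across (half turn about z: same). Handles 14 mm wide in x, from 28 mm below to 16 mm above here; over their outer faces 54 mm here when open (64 mm at the tops), 25 mm and parallel when squeezed to the fixed stop. 0.14 kg.
- pliers_lever (a joint): Angle of each plier lever, 0 open, 0.31 rad on the stop. Squeezing the handles moves the tips APART. The handles push back with 4 N each at first, 13 N on the stop with the ring; 20 to 40 N of grip holds them there. With the fingers set 56 mm apart (lever about 0.05) the pliers are held firmly enough to lift, the tips still nearly closed.
- tips (a point): Midway between the plier tips, level with their slots, 102 mm below the handles point. Each tip is a foot 12 mm wide in x, ending 8 mm lower, with a slot on its OUTER side (8 mm high at the mouth, 4.6 mm at the floor) that takes a ring lug. Over both feet in y: 14 mm open, 20 mm when held at 56 mm over the handles; on the stop the slot floors are 41 mm apart.
- plier_block: Fixed aluminium block, 50 x 90 x 56 mm (90 along its y, the pliers' y), origin under its centre. The pliers' lower 52 mm stand in its slot: lift 60 mm straight up to free them.
- ring_center (a point): Centre of the open steel retaining ring (51 mm across, 4 mm thick, 36 g), half-way up. x points from the centre through the gap. Two flat lugs reach along +x from 19 to 39 mm on either side of the gap, 27 mm apart; lower the feet between them, pliers' x along ring x, tips point 31 mm from the centre along +x and level with it. Squeezing then spreads the lugs and grips the ring in the slots.
- ring_arm (a joint): Opening of each ring arm: 0 relaxed (33 mm clear inside, too small for the shaft), about 0.13 rad with the pliers on the stop (39 mm clear inside, passes the shaft with 1.5 mm all round). About 6 N at each lug. Spread, the ring can be carried in the tips: its centre is then about 29 mm from the pliers' axis and 1 to 2 mm lower than the slots, drooping by 0.05 rad or less.
- nest: Fixed turned grey plastic holder under the ring: foot 74 mm across and 7 mm high, land 43 mm across and 18 mm high (the ring lies on it), pilot 25 mm across and 22 mm high. Origin under its centre. If the plier feet sink while squeezing, the lugs slip off the slots against it: best catch the lugs lightly (lever about 0.2), lift clear, then squeeze to the stop.
- groove (a point): On the upright spindle's axis, 48 mm above the bench: where the ring's centre is when the ring rests on the sleeve. Fixed flange 92 mm across; bearing 66 mm across, top at 34 mm; dark sleeve 43 mm across, top at 46 mm; groove 31 mm across, from there 7.5 mm upward; shaft 36 mm across. The plier feet hang 6 mm below the ring, over 21 mm from the axis: clear of all this. Any yaw will do.
- spindle_top (a point): Centre of the shaft's upper end, 80.5 mm above the bench. The end has a conical chamfer, 30 mm across at the top widening to 36 mm over 5 mm.
- puck: Bystander: mounted specimen, cylinder 30 x 30 x 20 mm. Origin under its centre.
- loupe: Bystander: folding loupe, 31 x 64 x 14 mm.
- cut_ring: Bystander: closed ring cut from tube, 41 x 41 x 16 mm. Not the retaining ring.
Not all that is in view belongs to the job. Of the things that look like the part that bears groove, the middle-sized one is meant.

How it is judged:
By the outcome, as a careful person would: the job done as asked, in the order asked, and still so for the second after the job is handed in, while the arm keeps its last pose, push and grip.
It also fails if it takes over 45 s, if anything falls off the work surface, if the arm or the gripper's body presses on something with over 40 N, if the wrist force passes 120 N, or if a joint passes its speed limit or range.

### The arm

A 6-joint arm with a two-finger parallel gripper is mounted at the origin on a cart in front of the work surface, level with it; the furniture and walls round the work are solid. World frame = base frame: x ahead of the robot, y to its left, z up, the work surface at z = 0. Lengths are in m, angles in degrees, forces in N, time in s.
With the tool pointing down it reaches from about 0.425 to 0.925 m from the base axis. Payload 12.5 kg.
Tool frame: the origin (TCP) lies midway between the tips of the shut fingers; the grasp point (between the pads) lies 19 mm behind it (pinch_z is the distance from the TCP to the grasp point, in m); z points along the fingers, y is the line along which they close (so a half turn about z gives the same grasp; the last joint's range is limited). The gripper opens to 85 mm and grips with 20 to 120 N. Pads are 22 mm wide; open, the fingers measure 114 mm over their backs; the gripper's body (76 mm by 85 mm) begins 54 mm behind the grasp point. The pads swing forward as they close: fully open they stand 13 mm farther back than shut.
Start: joints at [-76.582, 28.126, 89.318, -0, 62.55, -6.05], TCP at [0.208, -0.589, 0.231] pointing down, gripper open.
Joint ranges: [-177.58, 177.58], [-47.91, 125.51], [2.72, 160], [-65.01, 245.01], [3.68, 167.84], [-153.87, 153.87]. Speed limits (degrees/s): [127.2, 127.2, 159.86, 180, 180, 180].

### API

Orientations are given as [roll, pitch, yaw] about the fixed x, y, z axes, in that order (R = Rz(yaw) Ry(pitch) Rx(roll)).
In Python, from cell import get_obs, snapshot, hand_in, trace, pinpoint, pinch_z gives the robot as it stands. The module is installed in compiled form; this text tells all that it offers.
- The arm moves only by the shell command python3 -m jog 'ROWS' [FORCE]. ROWS is a JSON object of lists of equal length, an entry for each row: "claw": the closure in counts, from 0 (fully open) to 255 (shut); "offset": the shift along the tool's x, y, z in m, a list of three; "dr": the turn, a rotation vector about the tool's x, y, z in rad, a list of three. A call has exactly 5 rows; each row shifts and turns the commanded pose from where the row before left it, along the tool's axes as they then stand; what a row does not reach is not made up. A row lasts 1/12 s, in which the tool goes at most 41.7 mm and 7.16 degrees, less where a joint would pass 70% of its speed; a pose out of reach is approached as far as the arm can. A call with a gripper value outside its range is refused whole. The fingers move at their own pace and stop on an object; FORCE is the grip in N (left out, the last holds). Time passes only in rows, so rows that do not move let the fingers close, or fill a call up. It gives the time, the measured TCP pose, the force, the opening and the grip force at its end, in the units of the state.
- get_obs(): the state, without advancing time (a new reading comes with each control period).
- snapshot(name): name is "scene" or "top" or "wrist"; returns a dict with "pixels" (480x640x3 uint8, red, green, blue), "fx", "fy", "cx", "cy" (pixels), "xyz" and "attitude" of the camera in the world. Camera axes: x right, y up, looking along -z (the intrinsics and any distortion apply to the point x, -y, -z); pixel columns grow to the right and rows downward; lengths in m; the calibration is good to about 2 mm. A picture is of the moment at which its call begins. There is no depth.
- hand_in(): hands the job in; it is judged then, once.
Trained networks look in the newest picture that a camera, given by its name, has taken for a name from the list of things; names that differ only in an ending like _2 or _b are one class to them, and where a whole thing is asked for, a point or a joint stands for the part that bears it (a point fixed in the world has none). Each returns a list of dicts, best first, with "p" (0 to 1); they miss things now and then, are a little off and sometimes report something else, mostly with a low value. They report only what shows in the picture. A call takes as long as a camera call. They do not tell look-alikes from the thing itself.
- trace(camera, thing): "mask" (480x640 bool, what is visible of it).
- pinpoint(camera, thing): "centre" ([x, y, z] in m, in the coordinates of the camera as it stood for that picture, good to about 4 mm: a listed point, or the origin of a listed thing).
The state is a dict: "time_s": time; "q": joint angles; "joint_vel": joint speeds; "joint_torque": joint torques, N m; "ee_pos": TCP position; "ee_rot": TCP orientation; "wrist_force": force on the tool from outside, world axes, zero at the start; "moment": the same for the moment, N m; "grip_width": finger opening in m; "gripper_force": force on a finger pad.
Only numpy, scipy, OpenCV 4.12 (cv2) and the standard library are available. Lean on these libraries where they do the work, as an engineer would, in place of code of your own. Each camera call takes 0.05 s, during which the arm holds its last target. There are 200 camera calls.

## Working session

There is one attempt and no reset: what is moved stays moved. The work goes in short steps, Python scripts to look and compute and a shell command to move; the robot and the scene stay as the last step left them, time stands still between calls to the robot, and variables do not carry over. Pictures are saved under pics/ and viewed, at most 10 in all, crops included, and the job is handed in when it is done.

```bash
mkdir -p pics
cat > h.py <<'E'
import numpy as np, cv2
from scipy.spatial.transform import Rotation as R
from cell import *
def Rm(a): return R.from_euler('xyz',a,degrees=True).as_matrix()
def shot(n,save=None):
    s=snapshot(n); 
    if save: cv2.imwrite('pics/'+save,s['pixels'][:,:,::-1])
    return s
def world(s,c): return np.array(s['xyz'])+Rm(s['attitude'])@np.array(c)
def proj(s,p):
    c=Rm(s['attitude']).T@(np.array(p)-s['xyz']); return (s['cx']+s['fx']*c[0]/-c[2], s['cy']+s['fy']*c[1]/c[2])
def ray(s,u,v,z):
    d=Rm(s['attitude'])@np.array([(u-s['cx'])/s['fx'],-(v-s['cy'])/s['fy'],-1]); return np.array(s['xyz'])+d*(z-s['xyz'][2])/d[2]
def find(s,n,things):
    for t in things:
        for d in pinpoint(n,t)[:4]:
            w=world(s,d['centre']); print(n,t,round(d['p'],2),w.round(4),np.round(proj(s,w),0))
E
python3 - <<'E'
from h import *
o=get_obs(); print(o); print(pinch_z)
for n in ('scene','top'):
    s=shot(n,n+'0.png'); print({k:v for k,v in s.items() if k!='pixels'})
    find(s,n,['handles','tips','plier_block','ring_center','nest','groove','spindle_top','puck','loupe','cut_ring'])
a=cv2.imread('pics/scene0.png');b=cv2.imread('pics/top0.png')
E
```

```text
{'time_s': 0.0, 'q': array([-7.65793053e+01,  2.81661460e+01,  8.93495605e+01,  5.19172045e-04,
        6.25522326e+01, -6.05086716e+00]), 'joint_vel': array([-0.09742388, -0.04354604,  0.03583008, -0.02899395,  0.02108801,
       -0.01818945]), 'joint_torque': array([-1.69055533e-03, -6.18448949e+01, -2.61586189e+01, -2.06025093e-04,
        4.06635983e-03, -4.82849055e-05]), 'ee_pos': array([ 0.20830152, -0.58902042,  0.23070948]), 'ee_rot': array([-1.79932488e+02, -7.61943653e-03,  1.94713178e+01]), 'wrist_force': array([-0.41059304,  1.05312933, -0.83283833]), 'moment': array([ 0.04299764, -0.01203138,  0.01718143]), 'gripper_force': 0.0, 'grip_width': 0.08533026313651777}
0.0187
{'fx': 546.6629078146456, 'fy': 546.6629078146456, 'cx': 320.05139598819443, 'cy': 237.30710663758046, 'xyz': array([0.11293958, 0.74147392, 0.63248256]), 'attitude': array([  56.36085589,    1.06525942, -148.05027518])}
scene handles 0.68 [ 0.4716 -0.2548  0.1144] [431. 168.]
scene handles 0.63 [0.4607 0.2707 0.0818] [295. 331.]
scene plier_block 0.85 [ 0.476  -0.2538  0.0009] [424. 214.]
scene ring_cen
[... 1025 characters left out ...]
228. 283.]
top ring_center 0.58 [0.4858 0.0307 0.0194] [329. 279.]
top nest 0.73 [0.4838 0.0317 0.0219] [329. 280.]
top nest 0.56 [ 0.4759 -0.2537  0.0113] [450. 293.]
top nest 0.55 [ 0.4826  0.025  -0.0023] [332. 282.]
top groove 0.85 [0.6685 0.315  0.0361] [216. 194.]
top groove 0.75 [0.4617 0.2631 0.0454] [228. 281.]
top groove 0.61 [0.7004 0.1838 0.0666] [271. 181.]
top spindle_top 0.94 [0.6691 0.3162 0.062 ] [214. 190.]
top spindle_top 0.83 [0.7056 0.1827 0.1114] [270. 173.]
top spindle_top 0.7 [0.4535 0.268  0.0798] [223. 282.]
top puck 0.65 [ 0.4472  0.1191 -0.0042] [291. 294.]
top loupe 0.61 [ 0.4566 -0.1198  0.001 ] [392. 297.]
top cut_ring 0.49 [ 0.6436 -0.2763  0.0035] [461. 225.]
```

View pictures.

View pics/scene0.png

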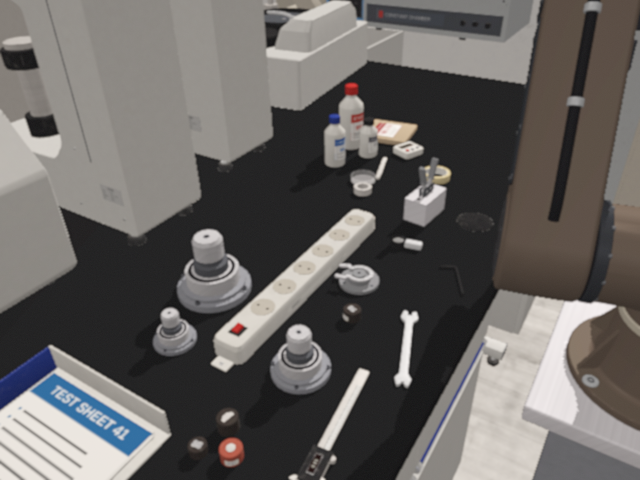

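Run:
```python
import cv2
a=cv2.imread('pics/top0.png'); b=a[130:340,180:500]; cv2.imwrite('pics/top0c.png',cv2.resize(b,None,fx=2.5,fy=2.5,interpolation=3))
```

```text
(no output)
```

View pics/top0c.png

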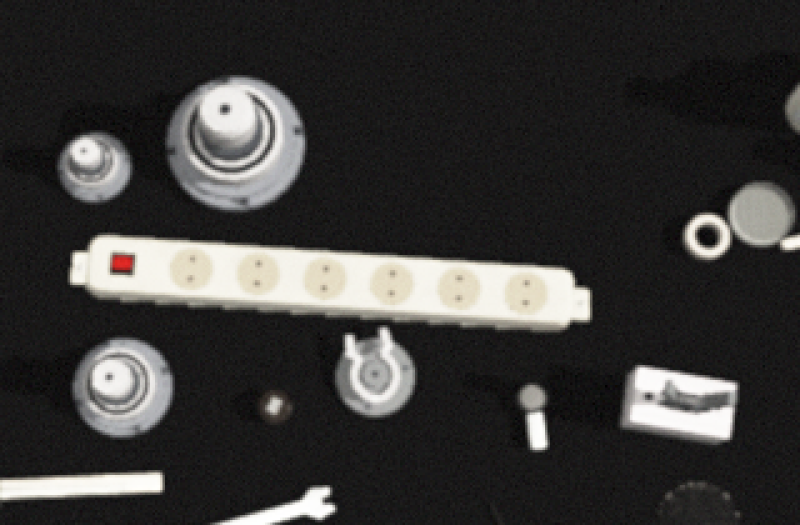

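Three spindle look-alikes in scene0: large (210,260), small (170,325) and middle (300,345). Heights are about 117, 62 and 80 mm, and the middle flange measures ≈92 mm. The enlarged top crop shows the same flange sizes, with the middle one at crop (122,385), so the middle one at (0.457, 0.267) is meant. The ring on its nest is at scene (360,275), lugs toward the power strip. The pliers block is at (425,200).

Run:
```python
from h import *
for n in('top','scene'):
    s=shot(n)
    for t,z in (('ring_center',.02),('plier_block',.056),('handles',.12)):
        for d in trace(n,t)[:2]:
            v,u=np.nonzero(d['mask']); P=np.array([ray(s,a,b,z)[:2] for a,b in zip(u,v)])
            r=cv2.minAreaRect((P*1000).astype(np.float32)); c=P.mean(0)
            ex=P[np.argsort(np.hypot(*(P-np.array([.4845,.0315])).T))[-25:]]
            print(n,t,round(d['p'],2),len(u),np.round(r[0],1),np.round(r[1],1),round(r[2],1),c.round(4), 'far',ex.mean(0).round(4) if t[0]=='r' else '')
```

```text
top ring_center 0.74 118 [492.7  31.9] [66.5 41.1] 16.5 [0.494  0.0336] far [0.5188 0.0407]
top plier_block 0.77 914 [ 472.3 -245.3] [102.5  60.3] 83.4 [ 0.47   -0.2409] far 
top handles 0.64 227 [ 470.6 -253.4] [61.2 22.5] 87.1 [ 0.4708 -0.2522] far 
top handles 0.41 50 [ 476.5 -229.7] [17.4 13. ] 4.3 [ 0.476  -0.2296] far 
scene ring_center 0.86 317 [491.   33.7] [66.9 48.9] 17.5 [0.4904 0.035 ] far [0.5175 0.0468]
scene plier_block 0.74 1133 [ 459.1 -202.9] [ 77.9 173.5] 18.1 [ 0.4545 -0.1937] far 
scene handles 0.66 450 [ 460.7 -205.8] [ 34.1 175.8] 17.6 [ 0.4545 -0.1962] far
```

```bash
python3 -m jog '{"claw":[0,0,0,0,0],"offset":[[0,0,0],[0,0,0],[0,0,0],[0,0,0],[0.0207,-0.033,0]],"dr":[[0,0,0.114],[0,0,0.114],[0,0,0.114],[0,0,0.112],[0,0,0]]}' 30
python3 -m jog '{"claw":[0,0,0,0,0],"offset":[[0.0207,-0.033,0],[0.0207,-0.033,0],[0.0207,-0.033,0],[0.0207,-0.033,0],[0.0207,-0.033,0]],"dr":[[0,0,0],[0,0,0],[0,0,0],[0,0,0],[0,0,0]]}'
python3 -m jog '{"claw":[0,0,0,0,0],"offset":[[0.0207,-0.033,0],[0.0207,-0.033,0],[0.0207,-0.033,0],[0.0207,-0.033,0],[0.0207,-0.033,0]],"dr":[[0,0,0],[0,0,0],[0,0,0],[0,0,0],[0,0,0]]}'
cat > look.py <<'E'
from h import *
import sys
s=shot('wrist',sys.argv[1]); o=get_obs(); print(o['ee_pos'].round(4),o['ee_rot'].round(2),s['xyz'].round(3),s['attitude'].round(1))
find(s,'wrist',sys.argv[2:])
E
python3 look.py w1.png handles plier_block tips
```

```text
time_s: 1.92
ee_pos: [0.2303, -0.562, 0.2309]
ee_rot: [179.9, 0.0, -7.2]
wrist_force: [1.0, -1.1, 0.1]
grip_width: 0.0852
gripper_force: 0.0
time_s: 2.33
ee_pos: [0.3551, -0.4052, 0.2314]
ee_rot: [180.0, -0.0, -6.6]
wrist_force: [0.4, -0.5, -0.7]
grip_width: 0.0852
gripper_force: 0.0
time_s: 2.75
ee_pos: [0.4768, -0.2529, 0.2315]
ee_rot: [180.0, -0.0, -6.5]
wrist_force: [0.5, -0.3, 0.8]
grip_width: 0.0853
gripper_force: 0.0
[ 0.4799 -0.2486  0.2315] [-1.7994e+02 -7.0000e-02 -6.4000e+00] [ 0.561 -0.264  0.374] [-19.1  -0.1 -96.6]
wrist plier_block 0.86 [ 0.4778 -0.2543 -0.0005] [316. 199.]
wrist tips 0.61 [ 0.474  -0.2503  0.0109] [312. 206.]
```

View pics/w1.png

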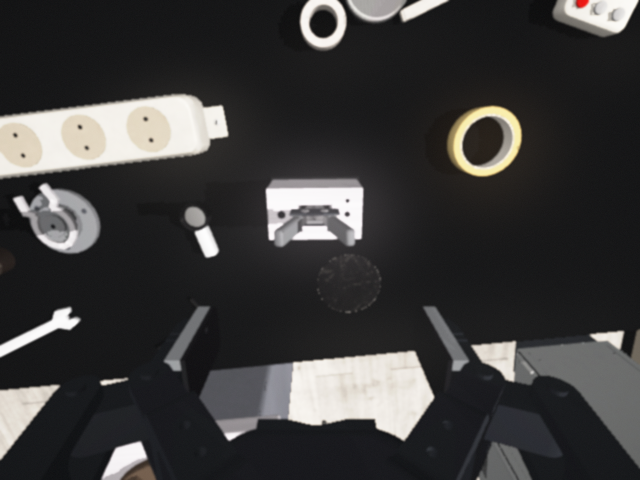

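Wrist view: block (267–362, 180–242) is nearly square to the image, and the handles flare out at (290,232) and (342,232), centred over it. The ring and nest are at (60,220).

Run:
```python
from h import *
s=shot('wrist')
g=cv2.cvtColor(s['pixels'],cv2.COLOR_RGB2GRAY); m=np.zeros_like(g); m[170:250,255:375]=g[170:250,255:375]
# long edges of the block's top face at its front and back
for lo,hi,f in ((228,248,'front'),(178,196,'back')):
    pts=[]
    for u in list(range(272,278))+list(range(300,330))+list(range(352,359)):
        col=g[lo:hi,u].astype(float); k=np.argmax(np.abs(np.diff(col))); pts.append((u,lo+k+.5))
    print(f,np.round(np.polyfit(*np.array(pts).T,1),3))
_,b=cv2.threshold(m,150,255,cv2.THRESH_BINARY)
c=max(cv2.findContours(b,cv2.RETR_EXTERNAL,cv2.CHAIN_APPROX_NONE)[0],key=cv2.contourArea)[:,0]
P=np.array([ray(s,u,v,.056)[:2] for u,v in c])
r=cv2.minAreaRect((P*1000).astype(np.float32)); print(r)
for t in ('handles','plier_block'):
    for d in trace('wrist',t)[:2]:
        v,u=np.nonzero(d['mask']); print(t,d['p'],len(u),u.min(),u.max(),v.min(),v.max())
print([ray(s,u,v,.128).round(4) for u,v in ((283,240),(349,241))])
cv2.imwrite('pics/w1c.png',cv2.resize(s['pixels'][165:265,245:385,::-1],None,fx=5,fy=5,interpolation=3))
```

```text
front [3.60000e-02 2.26933e+02]
back [-1.10000e-02  1.90279e+02]
((476.5346374511719, -252.91908264160156), (90.99113464355469, 62.11378479003906), 83.55742645263672)
handles 0.7 1815 272 353 205 246
plier_block 0.86 4409 265 361 175 239
plier_block 0.72 1188 300 345 0 49
[array([ 0.4777, -0.2302,  0.128 ]), array([ 0.4712, -0.2799,  0.128 ])]
```

View pics/w1c.png

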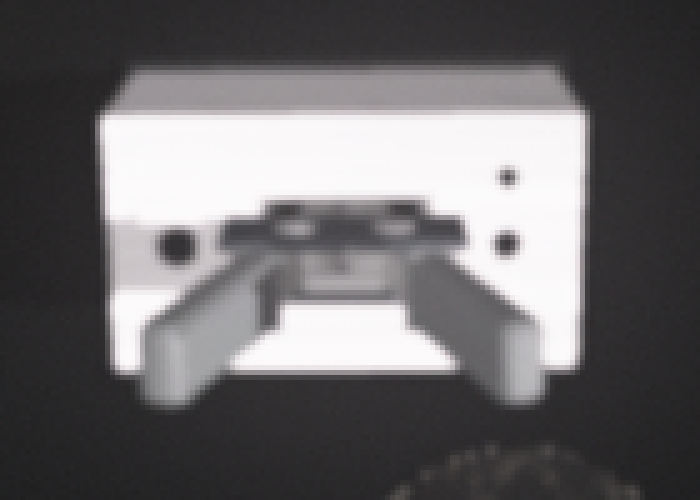

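Run:
```python
from h import *
s=shot('wrist'); o=get_obs()
C=np.array([ray(s,245+u/5,165+v/5,.056) for u,v in((98,112),(587,112),(580,373),(112,373))]); print(C.round(4),C.mean(0))
H=np.array([ray(s,245+u/5,165+v/5,.130) for u,v in((165,365),(522,360))]); print(H.round(4),H.mean(0))
for T in (C.mean(0),H.mean(0)):
    print((Rm(o['ee_rot']).T@(T-o['ee_pos'])).round(4))
print(o['ee_pos'],o['ee_rot'])
find(s,'wrist',['ring_center'])
```

```text
[[ 0.5057 -0.2124  0.056 ]
 [ 0.4952 -0.3029  0.056 ]
 [ 0.4438 -0.2978  0.056 ]
 [ 0.4545 -0.2067  0.056 ]] [ 0.47480346 -0.25493441  0.056     ]
[[ 0.4794 -0.2287  0.13  ]
 [ 0.474  -0.282   0.13  ]] [ 0.47670613 -0.25534506  0.13      ]
[-0.0006 -0.0006  0.1753]
[ 0.0014 -0.0004  0.1013]
[ 0.47530468 -0.25559947  0.23131628] [ 1.79989049e+02 -1.25923309e-03 -6.63843254e+00]
wrist ring_center 0.9 [0.4817 0.0275 0.0193] [ 54. 228.]
wrist ring_center 0.72 [ 0.4874  0.03   -0.0036] [ 64. 218.]
```

```bash
python3 -m jog '{"claw":[0,0,0,0,0],"offset":[[0.0005,-0.0005,0.034],[0,0,0.034],[0,0,0.034],[0,0,0.024],[0,0,0.012]],"dr":[[0,0,0],[0,0,0],[0,0,0],[0,0,0],[0,0,0]]}' 30
python3 -m jog '{"claw":[60,60,60,60,60],"offset":[[0,0,0],[0,0,0],[0,0,0],[0,0,0],[0,0,0]],"dr":[[0,0,0],[0,0,0],[0,0,0],[0,0,0],[0,0,0]]}' 30
python3 -m jog '{"claw":[84,84,84,84,84],"offset":[[0,0,0],[0,0,0],[0,0,0],[0,0,0],[0,0,0]],"dr":[[0,0,0],[0,0,0],[0,0,0],[0,0,0],[0,0,0]]}' 30
```

```text
time_s: 3.62
ee_pos: [0.475, -0.2544, 0.0904]
ee_rot: [-179.9, 0.2, -6.6]
wrist_force: [-0.3, -0.4, -0.2]
grip_width: 0.0857
gripper_force: 0.0
time_s: 4.03
ee_pos: [0.4768, -0.2545, 0.0944]
ee_rot: [179.9, -0.1, -6.6]
wrist_force: [-0.3, -0.7, 0.8]
grip_width: 0.0652
gripper_force: 0.2
time_s: 4.45
ee_pos: [0.477, -0.2542, 0.0944]
ee_rot: [180.0, -0.1, -6.5]
wrist_force: [0.5, 2.6, 7.2]
grip_width: 0.0575
gripper_force: 4.8
```

```bash
python3 -m jog '{"claw":[90,90,90,90,90],"offset":[[0,0,-0.001],[0,0,-0.001],[0,0,0],[0,0,0],[0,0,0]],"dr":[[0,0,0],[0,0,0],[0,0,0],[0,0,0],[0,0,0]]}' 30
python3 -m jog '{"claw":[90,90,90,90,90],"offset":[[0,0,-0.005],[0,0,-0.01],[0,0,-0.015],[0,0,-0.015],[0,0,-0.015]],"dr":[[0,0,0],[0,0,0],[0,0,0],[0,0,0],[0,0,0]]}' 30
python3 -m jog '{"claw":[90,90,90,90,90],"offset":[[0,0,-0.015],[0,0,-0.01],[0,0,-0.005],[0,0,0],[0,0,0]],"dr":[[0,0,0],[0,0,0],[0,0,0],[0,0,0],[0,0,0]]}' 30
python3 - <<'E'
from h import *
o=get_obs(); print(o['ee_pos'],o['ee_rot'])
for n in('wrist','scene','top'):
    s=shot(n,n+'2.png'); find(s,n,['handles','tips'])
E
```

```text
time_s: 4.87
ee_pos: [0.4764, -0.2542, 0.0952]
ee_rot: [180.0, 0.0, -6.5]
wrist_force: [-0.2, -0.0, -1.2]
grip_width: 0.055
gripper_force: 3.6
time_s: 5.28
ee_pos: [0.4765, -0.2541, 0.1567]
ee_rot: [180.0, -0.0, -6.5]
wrist_force: [-0.4, -0.7, -1.7]
grip_width: 0.0549
gripper_force: 3.5
time_s: 5.7
ee_pos: [0.4763, -0.2541, 0.1852]
ee_rot: [180.0, 0.0, -6.5]
wrist_force: [0.2, 0.3, -2.9]
grip_width: 0.0552
gripper_force: 3.5
[ 0.47630932 -0.2540507   0.18517297] [ 1.79997922e+02  3.26771496e-03 -6.54481637e+00]
wrist tips 0.91 [ 0.4765 -0.251   0.0996] [310. 247.]
scene handles 0.89 [ 0.471  -0.2558  0.2027] [436. 128.]
scene handles 0.54 [ 0.4769 -0.2497  0.1011] [427. 174.]
scene tips 0.95 [ 0.4793 -0.2493  0.1006] [426. 174.]
scene tips 0.68 [0.457  0.2698 0.0807] [298. 332.]
scene tips 0.45 [ 0.6452 -0.2753 -0.004 ] [361. 193.]
```

View pics/wrist2.png

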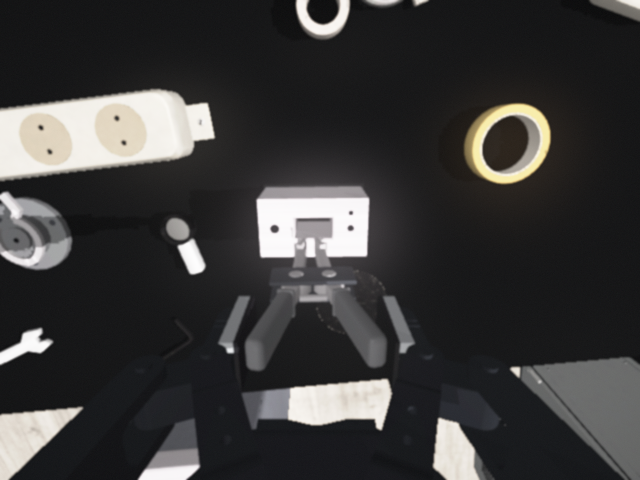

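Pliers are lifted clear of the slot: feet at (310,247) above the block. I'll go over the ring with a half turn so the wrist camera looks at the ring from its free side.

```bash
python3 -m jog '{"claw":[90,90,90,90,90],"offset":[[0,-0.015,0],[0.0005,-0.03,0],[0.0005,-0.035,0],[0.001,-0.035,0],[0.001,-0.035,0]],"dr":[[0,0,0],[0,0,0],[0,0,0],[0,0,0],[0,0,0]]}'
python3 -m jog '{"claw":[90,90,90,90,90],"offset":[[0.0005,-0.035,0],[0.0005,-0.035,0],[0.0005,-0.035,0],[0,-0.03,0],[0,-0.0115,0]],"dr":[[0,0,0],[0,0,0],[0,0,0],[0,0,0],[0,0,-0.05]]}'
for i in 1 2 3 4 5; do python3 -m jog '{"claw":[90,90,90,90,90],"offset":[[0,0,0],[0,0,0],[0,0,0],[0,0,0],[0,0,0]],"dr":[[0,0,-0.12],[0,0,-0.12],[0,0,-0.12],[0,0,-0.12],[0,0,-0.12]]}' | head -2; done
python3 -m jog '{"claw":[90,90,90,90,90],"offset":[[0,0,0],[0,0,0],[0,0,0],[0,0,0],[0,0,0]],"dr":[[0,0,-0.12],[0,0,-0.12],[0,0,-0.12],[0,0,-0.09],[0,0,-0.05]]}'
python3 look.py w3.png tips ring_center nest handles
```

```text
time_s: 6.57
ee_pos: [0.4963, -0.1035, 0.1853]
ee_rot: [-180.0, 0.0, -6.6]
wrist_force: [0.5, 0.6, -1.8]
grip_width: 0.0553
gripper_force: 3.5
time_s: 6.98
ee_pos: [0.5144, 0.0437, 0.1854]
ee_rot: [-180.0, -0.0, -3.6]
wrist_force: [0.0, 0.0, -1.4]
grip_width: 0.0552
gripper_force: 3.5
time_s: 7.4
ee_pos: [0.5144, 0.0406, 0.1853]
time_s: 7.82
ee_pos: [0.5144, 0.0405, 0.1853]
time_s: 8.23
ee_pos: [0.5144, 0.0405, 0.1853]
time_s: 8.65
ee_pos: [0.5144, 0.0405, 0.1853]
time_s: 9.07
ee_pos: [0.5144, 0.0405, 0.1853]
time_s: 9.48
ee_pos: [0.5144, 0.0405, 0.1853]
ee_rot: [180.0, -0.0, -162.8]
wrist_force: [0.2, -0.5, -1.0]
grip_width: 0.0555
gripper_force: 3.5
[0.5144 0.0405 0.1853] [ 1.8000e+02 -1.0000e-02 -1.6276e+02] [0.434 0.014 0.327] [-1.910e+01  1.000e-01  1.071e+02]
wrist tips 0.9 [0.5144 0.0353 0.1005] [311. 244.]
```

View pics/w3.png

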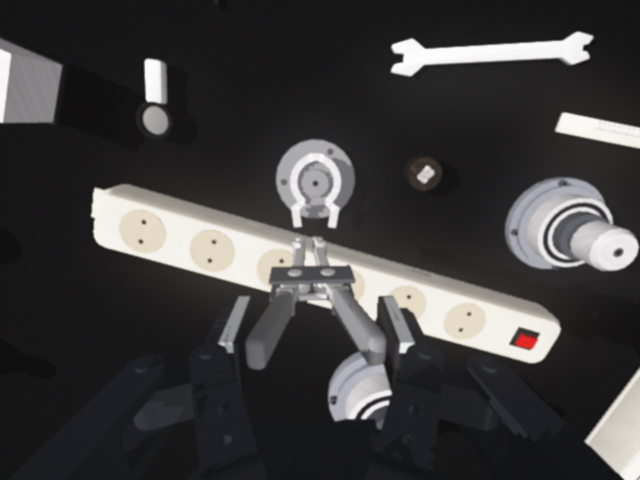

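View: ring at (316,180) with lug ends at (297,224) and (334,224), plier feet at (302,243) and (320,243), handles symmetric. Target spindle is at right (575,235).

Run:
```python
from h import *
s=shot('wrist'); o=get_obs(); T=Rm(o['ee_rot'])
g=cv2.cvtColor(s['pixels'],cv2.COLOR_RGB2GRAY)
for d in trace('wrist','ring_center')[:2]:
    v,u=np.nonzero(d['mask']); print(d['p'],len(u),u.min(),u.max(),v.min(),v.max())
cv2.imwrite('pics/w3c.png',cv2.resize(s['pixels'][130:260,255:375,::-1],None,fx=4.6,fy=4.6,interpolation=3))
for t in ('nest','spindle_top','groove','ring_center','cut_ring','tips'):
    for d in pinpoint('wrist',t)[:4]:
        w=world(s,d['centre']); print(t,round(d['p'],2),w.round(4),np.round(proj(s,w)),(T.T@(w-o['ee_pos'])).round(4))
```

```text
0.65 1336 291 341 153 227
0.54 1087 404 442 155 190
nest 0.56 [ 0.4873  0.0287 -0.0021] [315. 180.] [ 0.0295 -0.003   0.1873]
spindle_top 0.87 [0.4571 0.2648 0.0752] [614. 246.] [-0.0098  0.2318  0.1101]
groove 0.59 [0.4577 0.27   0.0471] [592. 237.] [-0.0118  0.2365  0.1382]
tips 0.95 [0.5183 0.0353 0.101 ] [310. 249.] [-0.0021 -0.0057  0.0843]
tips 0.65 [0.4585 0.2669 0.0775] [618. 250.] [-0.0118  0.2334  0.1077]
```

View pics/w3c.png

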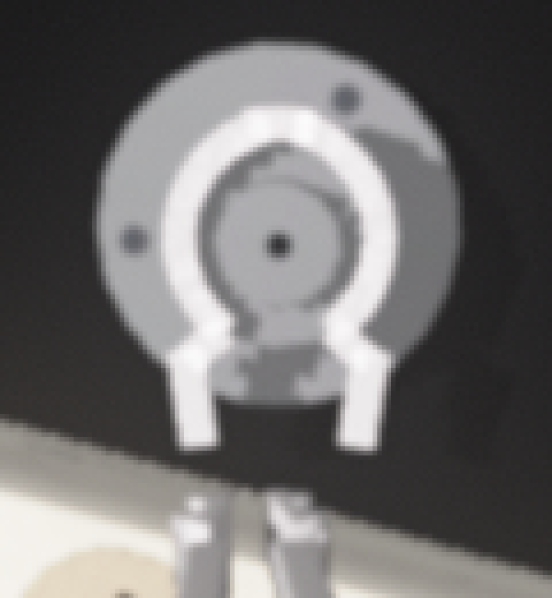

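Run:
```python
from h import *
s=shot('wrist'); o=get_obs(); T=Rm(o['ee_rot']); p=o['ee_pos']
print(s['cx'],s['cy'],s['fx'],s['attitude'])
for z in (0,-.0187,.0845,.092): print(z,np.round(proj(s,p+T@[0,0,z]),1))
def tl(u,v,z): return (T.T@(ray(s,255+u/4.6,130+v/4.6,z)-p)).round(4)
print('nest hole',tl(278,245,.022),'ring L/R',tl(160,235,.022),tl(398,235,.022),'top',tl(282,104,.022))
print('lugs end',tl(197,450,.022),tl(359,450,.022),'start',tl(190,350,.022),tl(369,350,.022))
print('feet',tl(175,520,.1),tl(328,520,.1))
```

```text
316.08671126951367 238.07118637087459 343.1201694872484 [-1.91114205e+01  9.23010792e-02  1.06820199e+02]
0 [319.4 308.6]
-0.0187 [319.7 331.8]
0.0845 [318.5 246.1]
0.092 [318.4 242.4]
nest hole [ 0.0304 -0.0024  0.1633] ring L/R [ 0.0324 -0.0252  0.1633] [0.0324 0.0209 0.1633] top [ 0.0571 -0.0016  0.1633]
lugs end [-0.0112 -0.0188  0.1633] [-0.0112  0.014   0.1633] start [ 0.0095 -0.0199  0.1633] [0.0095 0.0157 0.1633]
feet [ 0.002  -0.0179  0.0853] [0.002  0.0055 0.0853]
```

```bash
python3 -m jog '{"claw":[90,90,90,90,90],"offset":[[0,0.002,0.015],[0,0.002,0.02],[0,0,0.02],[0,0,0.005],[0,0,0]],"dr":[[0,0,0],[0,0,0],[0,0,0],[0,0,0],[0,0,0]]}'
python3 - <<'E'
from h import *
s=shot('wrist','w4.png'); o=get_obs(); T=Rm(o['ee_rot']); p=o['ee_pos']
for t in ('tips','ring_center','nest'):
    for d in pinpoint('wrist',t)[:3]:
        w=world(s,d['centre']); print(t,round(d['p'],2),w.round(4),np.round(proj(s,w)),(T.T@(w-p)).round(4))
for d in trace('wrist','ring_center')[:1]:
    m=d['mask']; v,u=np.nonzero(m); print(d['p'],len(u),u.min(),u.max(),v.min(),v.max())
    for r in range(v.min(),v.max()+1,5): 
        c=np.nonzero(m[r])[0]; print(r,c.min(),c.max(),(c.min()+c.max())/2)
g=cv2.cvtColor(s['pixels'],cv2.COLOR_RGB2GRAY)
for r in range(220,262,4): print(r,*g[r,285:346])
E
```

```text
time_s: 10.6
ee_pos: [0.5131, 0.0437, 0.1242]
ee_rot: [180.0, -0.1, -163.1]
wrist_force: [0.0, 0.7, -1.5]
grip_width: 0.0552
gripper_force: 3.5
tips 0.73 [0.5167 0.0411 0.0376] [313. 249.] [-0.0023 -0.0033  0.0877]
nest 0.66 [ 4.868e-01  3.190e-02 -3.000e-04] [313. 195.] [ 0.029  -0.0036  0.1256]
0.73 1933 280 341 162 252
162 305 315 310.0
167 296 325 310.5
172 290 332 311.0
177 286 335 310.5
182 283 338 310.5
187 281 340 310.5
192 280 340 310.0
197 281 341 311.0
202 280 340 310.0
207 281 339 310.0
212 283 337 310.0
217 286 334 310.0
222 287 332 309.5
227 280 338 309.0
232 281 338 309.5
237 283 337 310.0
242 283 337 310.0
247 284 336 310.0
252 334 334 334.0
220 171 176 192 216 233 239 242 243 243 242 237 220 181 140 120 115 115 116 124 141 161 169 171 171 171 171 170 170 171 171 170 170 170 170 170 171 181 204 228 236 237 238 239 240 237 228 200 162 132 117 114 115 116 116 116 114 114 114 116 114 114
224 220 231 235 236 235 236 237 238 236 235 233 226 203 179 166 164 160 158 156 157 154 155 159 161 159 158 155 154 150 148 148 145 144 138 130 132 159 197 225 235 239 241 241 239 236 23
[... 1431 characters left out ...]
67 167 166 159 134 92 56 45 45 43 45 44 45 44 44
252 116 119 113 105 95 86 102 151 191 198 180 158 148 148 147 146 145 142 134 118 93 65 51 50 51 51 54 73 116 163 186 176 157 149 145 146 145 144 141 132 112 88 72 72 76 81 87 91 97 95 79 56 47 46 46 45 45 44 44 44 45
256 101 97 86 72 67 59 71 114 162 175 165 153 149 149 147 147 145 138 128 112 90 62 51 50 50 50 49 52 71 115 166 190 181 162 150 149 147 146 146 141 131 105 70 51 46 46 47 47 47 46 45 47 46 46 46 45 45 44 44 45 44
260 146 146 147 148 145 144 145 153 161 160 155 150 150 149 148 146 142 135 120 102 78 59 52 50 49 50 49 50 52 71 116 166 191 183 165 154 150 146 144 142 143 137 117 83 55 46 45 46 48 46 46 44 46 46 45 44 44 44 44 44 44
```

```bash
python3 -m jog '{"claw":[90,90,90,90,90],"offset":[[0,0,0.005],[0,0,0.005],[0,0,0.005],[0,0,0.003],[0,0,0.0015]],"dr":[[0,0,0],[0,0,0],[0,0,0],[0,0,0],[0,0,0]]}'
python3 -m jog '{"claw":[90,90,90,90,90],"offset":[[0,0,0],[0,0,0],[0,0,0],[0,0,0],[0,0,0]],"dr":[[0,0,0],[0,0,0],[0,0,0],[0,0,0],[0,0,0]]}'
python3 - <<'E'
from h import *
for n in ('wrist','scene'):
    s=shot(n,n+'5.png'); find(s,n,['tips','ring_center'])
    cv2.imwrite('pics/'+n+'5c.png',cv2.resize(s['pixels'][150:290,240:380,::-1] if n=='wrist' else s['pixels'][190:310,290:430,::-1],(400,400) ,interpolation=3))
cv2.imwrite('pics/c5.png',np.hstack([cv2.imread('pics/wrist5c.png'),cv2.imread('pics/scene5c.png')]))
E
```

```text
time_s: 11.27
ee_pos: [0.5134, 0.0437, 0.1051]
ee_rot: [180.0, -0.1, -163.1]
wrist_force: [0.1, 0.2, -1.3]
grip_width: 0.0552
gripper_force: 3.5
time_s: 11.68
ee_pos: [0.5136, 0.0437, 0.1059]
ee_rot: [-180.0, 0.0, -163.1]
wrist_force: [-0.7, 0.4, -0.5]
grip_width: 0.0552
gripper_force: 3.5
wrist tips 0.59 [0.5151 0.039  0.0224] [312. 246.]
scene tips 0.72 [0.519  0.0431 0.0215] [340. 270.]
scene ring_center 0.49 [0.4779 0.0297 0.0223] [363. 273.]
```

View pics/c5.png

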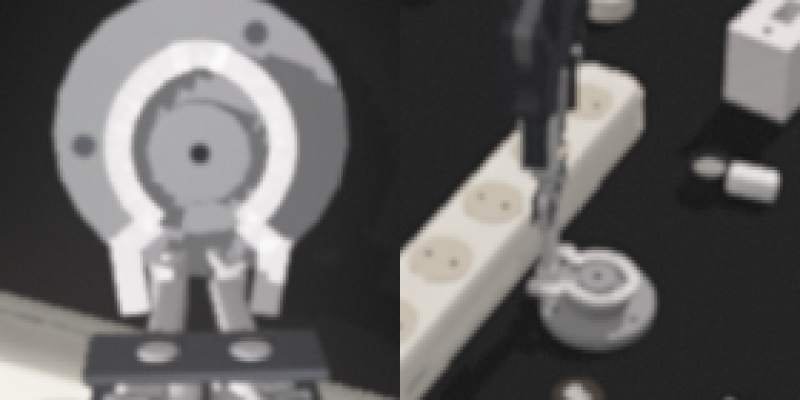

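Feet stand between the lugs, centred (crop feet at (168,275) and (228,275), lugs' inner edges at 150 and 253), about 31 mm from the ring centre.

```bash
python3 -m jog '{"claw":[90,97,104,111,118],"offset":[[0,0,0.0015],[0,0,-0.0003],[0,0,-0.0004],[0,0,-0.0004],[0,0,-0.0004]],"dr":[[0,0,0],[0,0,0],[0,0,0],[0,0,0],[0,0,0]]}'
python3 -m jog '{"claw":[118,118,118,118,118],"offset":[[0,0,0],[0,0,0],[0,0,0],[0,0,0],[0,0,0]],"dr":[[0,0,0],[0,0,0],[0,0,0],[0,0,0],[0,0,0]]}'
python3 - <<'E'
from h import *
for n in ('wrist','scene','wrist'):
    s=shot(n,n+'6.png'); find(s,n,['tips'])
E
```

```text
time_s: 12.4
ee_pos: [0.5136, 0.0437, 0.1059]
ee_rot: [-180.0, 0.0, -163.1]
wrist_force: [-1.1, 0.7, -0.2]
grip_width: 0.0462
gripper_force: 4.8
time_s: 12.82
ee_pos: [0.5136, 0.0437, 0.1058]
ee_rot: [-180.0, -0.0, -163.1]
wrist_force: [0.2, 0.7, -0.3]
grip_width: 0.0455
gripper_force: 4.8
wrist tips 0.78 [0.5143 0.0388 0.0149] [312. 242.]
scene tips 0.79 [0.5209 0.0404 0.0196] [340. 270.]
wrist tips 0.81 [0.5181 0.0362 0.0145] [307. 246.]
```

```bash
cat > bar.py <<'E'
from h import *
import sys
# shift of the pliers' cross bar in the wrist picture relative to w4 -> mm of sink along tool z
s=shot('wrist'); o=get_obs(); T=Rm(o['ee_rot']); p=o['ee_pos']
a=cv2.imread('pics/w4.png',0); 
P0,P1=[np.array(proj(s,p+T@[0,0,z])) for z in (.03,.04)]; k=(P1-P0)/10; print('px per mm',k.round(2))
for f in ['pics/w3.png','pics/wrist5.png','pics/wrist6.png',None]:
    b=cv2.imread(f,0) if f else cv2.cvtColor(s['pixels'],cv2.COLOR_RGB2GRAY)
    r=[]
    for u0,u1,v0,v1 in ((266,358,262,285),(284,306,264,284),(316,340,264,284)):
        t=a[v0:v1,u0:u1].astype(np.float32); A=cv2.resize(t,None,fx=8,fy=8,interpolation=2); B=cv2.resize(b[v0-12:v1+12,u0-10:u1+10].astype(np.float32),None,fx=8,fy=8,interpolation=2)
        m=cv2.matchTemplate(B,A,cv2.TM_CCOEFF_NORMED); _,c,_,l=cv2.minMaxLoc(m); r.append((round(l[0]/8-10,2),round(l[1]/8-12,2),round(c,2)))
    print(f,r)
find(s,'wrist',['tips'])
E
python3 bar.py
```

```text
px per mm [-0.01 -0.76]
pics/w3.png [(-1.62, 0.75, 0.5), (-0.12, 0.12, 0.92), (-0.38, 0.75, 0.63)]
pics/wrist5.png [(-0.25, 0.12, 0.89), (-0.12, 0.12, 0.92), (0.0, 0.0, 0.99)]
pics/wrist6.png [(-0.62, -2.12, 0.79), (-0.38, -2.25, 0.84), (-0.25, -2.38, 0.95)]
None [(-0.62, -2.12, 0.79), (-0.38, -2.25, 0.84), (-0.25, -2.38, 0.95)]
wrist tips 0.73 [0.5157 0.0389 0.0199] [311. 246.]
wrist tips 0.25 [ 0.4883  0.0294 -0.0008] [310. 200.]
```

```bash
python3 -m jog '{"claw":[118,125,132,139,145],"offset":[[0,0,-0.001],[0,0,-0.0005],[0,0,-0.0007],[0,0,-0.0007],[0,0,-0.0005]],"dr":[[0,0,0],[0,0,0],[0,0,0],[0,0,0],[0,0,0]]}'
python3 -m jog '{"claw":[145,145,145,145,145],"offset":[[0,0,0],[0,0,0],[0,0,0],[0,0,0],[0,0,0]],"dr":[[0,0,0],[0,0,0],[0,0,0],[0,0,0],[0,0,0]]}'
python3 bar.py
python3 - <<'E'
from h import *
s=shot('scene','scene7.png'); find(s,'scene',['tips'])
E
```

```text
time_s: 13.63
ee_pos: [0.5136, 0.0437, 0.1093]
ee_rot: [-180.0, 0.0, -163.1]
wrist_force: [0.3, 0.6, -1.3]
grip_width: 0.0368
gripper_force: 5.8
time_s: 14.05
ee_pos: [0.5136, 0.0437, 0.1092]
ee_rot: [-180.0, -0.0, -163.1]
wrist_force: [-0.2, -0.5, -0.6]
grip_width: 0.0373
gripper_force: 5.8
px per mm [-0.01 -0.76]
pics/w3.png [(-1.62, 0.75, 0.5), (-0.12, 0.12, 0.92), (-0.38, 0.75, 0.63)]
pics/wrist5.png [(-0.25, 0.12, 0.89), (-0.12, 0.12, 0.92), (0.0, 0.0, 0.99)]
pics/wrist6.png [(-0.62, -2.12, 0.79), (-0.38, -2.25, 0.84), (-0.25, -2.38, 0.95)]
None [(-1.75, -4.5, 0.74), (-1.5, -4.62, 0.87), (-1.75, -4.75, 0.84)]
wrist tips 0.77 [0.5157 0.0353 0.016 ] [306. 241.]
scene tips 0.76 [0.5168 0.0393 0.0203] [342. 270.]
scene tips 0.68 [0.4628 0.2693 0.0809] [295. 331.]
```

```bash
python3 -m jog '{"claw":[145,148,151,154,157],"offset":[[0,0,-0.001],[0,0,-0.0003],[0,0,-0.0003],[0,0,-0.0003],[0,0,-0.0003]],"dr":[[0,0,0],[0,0,0],[0,0,0],[0,0,0],[0,0,0]]}'
python3 -m jog '{"claw":[157,157,157,157,157],"offset":[[0,0,0],[0,0,0],[0,0,0],[0,0,0],[0,0,0]],"dr":[[0,0,0],[0,0,0],[0,0,0],[0,0,0],[0,0,0]]}'
python3 bar.py|tail -2
python3 - <<'E'
from h import *
s=shot('wrist','wrist8.png'); o=get_obs(); print(o['gripper_force'],o['wrist_force'])
m=trace('wrist','ring_center')[0]['mask']; v,u=np.nonzero(m); print(u.min(),u.max(),v.min(),v.max())
for r in range(v.min(),v.max()+1,12): c=np.nonzero(m[r])[0]; print(r,c.min(),c.max())
E
```

```text
time_s: 14.67
ee_pos: [0.5136, 0.0437, 0.1114]
ee_rot: [-180.0, 0.0, -163.1]
wrist_force: [-0.0, -0.1, -2.0]
grip_width: 0.033
gripper_force: 7.9
time_s: 15.08
ee_pos: [0.5136, 0.0437, 0.1114]
ee_rot: [-180.0, 0.0, -163.1]
wrist_force: [-0.2, 0.2, -2.0]
grip_width: 0.0331
gripper_force: 8.0
None [(-2.25, -4.0, 0.76), (-2.38, -3.88, 0.84), (-2.38, -4.12, 0.79)]
wrist tips 0.81 [0.5144 0.035  0.0184] [307. 240.]
7.9539984511211514 [ 0.06538999  0.2609672  -1.48056848]
272 342 166 259
166 305 309
178 284 331
190 276 339
202 273 341
214 275 340
226 280 333
238 272 339
250 273 338
```

```bash
python3 -m jog '{"claw":[159,159,159,159,159],"offset":[[0,0,-0.001],[0,0,-0.002],[0,0,-0.004],[0,0,-0.005],[0,0,-0.005]],"dr":[[0,0,0],[0,0,0],[0,0,0],[0,0,0],[0,0,0]]}'
python3 -m jog '{"claw":[159,159,159,159,159],"offset":[[0,0,-0.006],[0,0,-0.006],[0,0,-0.004],[0,0,-0.002],[0,0,0]],"dr":[[0,0,0],[0,0,0],[0,0,0],[0,0,0],[0,0,0]]}'
python3 bar.py|tail -2
python3 - <<'E'
from h import *
s=shot('wrist','wrist9.png')
m=trace('wrist','ring_center')[0]['mask']; v,u=np.nonzero(m); print(u.min(),u.max(),v.min(),v.max())
find(s,'wrist',['ring_center','nest'])
t=shot('scene','scene9.png'); find(t,'scene',['ring_center','tips','nest'])
A=cv2.resize(s['pixels'][140:290,235:385,::-1],(400,400),interpolation=3);B=cv2.resize(t['pixels'][190:310,290:410,::-1],(400,400),interpolation=3)
cv2.imwrite('pics/c9.png',np.hstack([A,B]))
E
```

```text
time_s: 15.7
ee_pos: [0.5136, 0.0438, 0.129]
ee_rot: [-180.0, 0.0, -163.1]
wrist_force: [0.0, 0.0, -1.6]
grip_width: 0.0323
gripper_force: 8.8
time_s: 16.12
ee_pos: [0.5137, 0.0437, 0.147]
ee_rot: [-180.0, 0.1, -163.1]
wrist_force: [0.1, -0.4, -1.6]
grip_width: 0.0321
gripper_force: 8.8
wrist tips 0.6 [0.5176 0.036  0.0528] [307. 243.]
wrist tips 0.26 [ 0.4883  0.0308 -0.0028] [312. 189.]
272 342 166 259
wrist nest 0.64 [ 0.4842  0.027  -0.0055] [309. 183.]
scene ring_center 0.86 [0.4826 0.0286 0.0575] [361. 256.]
scene tips 0.61 [0.5213 0.0386 0.0572] [340. 253.]
scene nest 0.81 [ 0.4815  0.0352 -0.0023] [359. 285.]
scene nest 0.45 [ 0.4518  0.1188 -0.0021] [351. 316.]
```

View pics/c9.png

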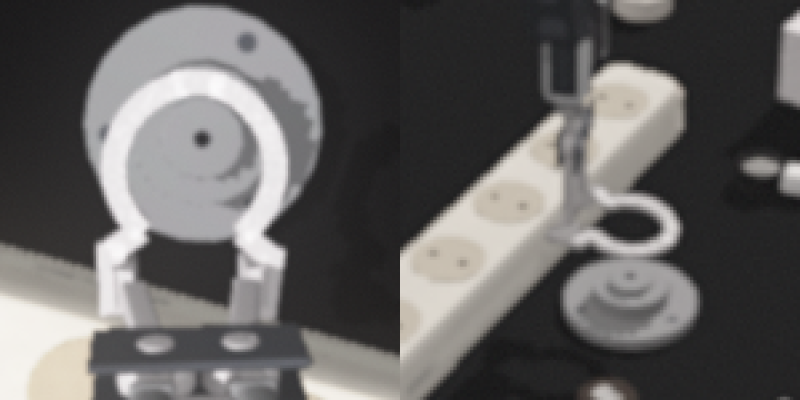

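The ring is lifted clear with both lugs in the slots (wrist crop lugs at (110,280) and (270,280); the scene half shows the ring above the empty nest). Next I squeeze to the stop and raise.

```bash
python3 -m jog '{"claw":[163,167,171,175,179],"offset":[[0,0,-0.005],[0,0,-0.006],[0,0,-0.006],[0,0,-0.006],[0,0,-0.006]],"dr":[[0,0,0],[0,0,0],[0,0,0],[0,0,0],[0,0,0]]}' 30
python3 -m jog '{"claw":[183,187,191,195,200],"offset":[[0,0,-0.008],[0,0,-0.01],[0,0,-0.01],[0,0,-0.008],[0,0,-0.005]],"dr":[[0,0,0],[0,0,0],[0,0,0],[0,0,0],[0,0,0]]}' 30
python3 -m jog '{"claw":[230,230,230,230,230],"offset":[[0,0,0],[0,0,0],[0,0,0],[0,0,0],[0,0,0]],"dr":[[0,0,0],[0,0,0],[0,0,0],[0,0,0],[0,0,0]]}' 30
cat > ring.py <<'E'
from h import *
import sys
s=shot('wrist',sys.argv[1]); o=get_obs(); T=Rm(o['ee_rot']); p=o['ee_pos']; print(p.round(4),o['ee_rot'].round(2),o['wrist_force'].round(1),o['gripper_force'])
for t in ('ring_center','tips','spindle_top','groove'):
    for d in pinpoint('wrist',t)[:3]:
        w=world(s,d['centre']); print(t,round(d['p'],2),w.round(4),np.round(proj(s,w)),(T.T@(w-p)).round(4))
for d in trace('wrist','ring_center')[:2]:
    m=d['mask']; v,u=np.nonzero(m); print('mask',d['p'],len(u),u.min(),u.max(),v.min(),v.max())
t=shot('scene','s'+sys.argv[1])
for x in ('ring_center','tips'):
    for d in pinpoint('scene',x)[:1]:
        w=world(t,d['centre']); print('scene',x,round(d['p'],2),w.round(4),(T.T@(w-p)).round(4))
E
python3 ring.py w10.png
```

```text
time_s: 17.03
ee_pos: [0.5137, 0.0437, 0.1763]
ee_rot: [-180.0, 0.0, -163.1]
wrist_force: [0.4, -0.3, -2.1]
grip_width: 0.0256
gripper_force: 12.0
time_s: 17.45
ee_pos: [0.5138, 0.0438, 0.2178]
ee_rot: [-180.0, 0.1, -163.1]
wrist_force: [0.4, -0.5, -1.5]
grip_width: 0.0233
gripper_force: 29.9
time_s: 17.87
ee_pos: [0.5134, 0.0437, 0.2159]
ee_rot: [180.0, -0.0, -163.1]
wrist_force: [0.1, 0.3, -2.1]
grip_width: 0.0236
gripper_force: 29.9
[0.5135 0.0437 0.216 ] [ 1.7999e+02 -4.0000e-02 -1.6314e+02] [ 0.3  0.  -2. ] 29.91825520992279
spindle_top 0.67 [0.5125 0.0435 0.2245] [320. 317.] [ 0.001   0.0001 -0.0085]
groove 0.55 [0.4571 0.2676 0.0423] [558. 225.] [-0.0111  0.2306  0.1737]
groove 0.37 [0.456  0.2645 0.0784] [584. 234.] [-0.0091  0.2279  0.1377]
groove 0.25 [ 0.4602 -0.125  -0.0007] [168. 103.] [ 0.0998 -0.146   0.2168]
mask 0.82 1855 277 353 168 259
scene ring_center 0.64 [0.4614 0.2659 0.0808] [-0.0146  0.2277  0.1352]
scene tips 0.94 [0.5175 0.0452 0.1241] [-0.0044  0.0002  0.0919]
```

```bash
python3 -m jog '{"claw":[230,230,230,230,230],"offset":[[-0.002,0.01,0],[-0.004,0.022,0],[-0.005,0.028,0],[-0.005,0.03,0],[-0.005,0.03,0]],"dr":[[0,0,0],[0,0,0],[0,0,0],[0,0,0],[0,0,0]]}' 30
python3 -m jog '{"claw":[230,230,230,230,230],"offset":[[-0.005,0.03,0],[-0.005,0.028,0],[-0.005,0.026,0],[-0.003,0.018,0],[-0.001,0.008,0]],"dr":[[0,0,0],[0,0,0],[0,0,0],[0,0,0],[0,0,0]]}' 30
python3 -m jog '{"claw":[230,230,230,230,230],"offset":[[0,0,0],[0,0,0.005],[0,0,0.005],[0,0,0],[0,0,0]],"dr":[[0,0,0],[0,0,0],[0,0,0],[0,0,0],[0,0,0]]}' 30
python3 ring.py w11.png
python3 - <<'E'
from h import *
s=snapshot('wrist'); A=s['pixels'][140:290,230:410,::-1]; cv2.imwrite('pics/c11.png',cv2.resize(A,None,fx=4,fy=4,interpolation=3))
E
```

```text
time_s: 18.73
ee_pos: [0.4984, 0.1664, 0.2164]
ee_rot: [180.0, 0.0, -163.2]
wrist_force: [0.1, -0.1, -2.0]
grip_width: 0.0236
gripper_force: 29.9
time_s: 19.15
ee_pos: [0.4843, 0.2782, 0.2163]
ee_rot: [180.0, 0.0, -163.0]
wrist_force: [-0.1, -0.6, -1.6]
grip_width: 0.024
gripper_force: 29.9
time_s: 19.57
ee_pos: [0.4852, 0.2745, 0.2059]
ee_rot: [-180.0, -0.1, -163.2]
wrist_force: [0.1, -0.6, -2.0]
grip_width: 0.0238
gripper_force: 29.9
[0.4854 0.2747 0.2062] [-1.7999e+02 -2.0000e-02 -1.6321e+02] [ 0.2  0.5 -1.7] 29.92950439453125
spindle_top 0.91 [0.6697 0.3121 0.059 ] [301. 392.] [-0.1873 -0.0174  0.1471]
spindle_top 0.79 [0.4569 0.2667 0.0771] [319. 192.] [0.0295 0.0006 0.1291]
groove 0.59 [0.4573 0.2676 0.0474] [320. 186.] [0.0289 0.0014 0.1589]
mask 0.61 1795 277 353 168 259
scene ring_center 0.79 [0.4536 0.2668 0.1146] [0.0327 0.0016 0.0916]
scene tips 0.92 [0.4883 0.2757 0.113 ] [-0.0032  0.0001  0.0933]
```

View pics/c11.png

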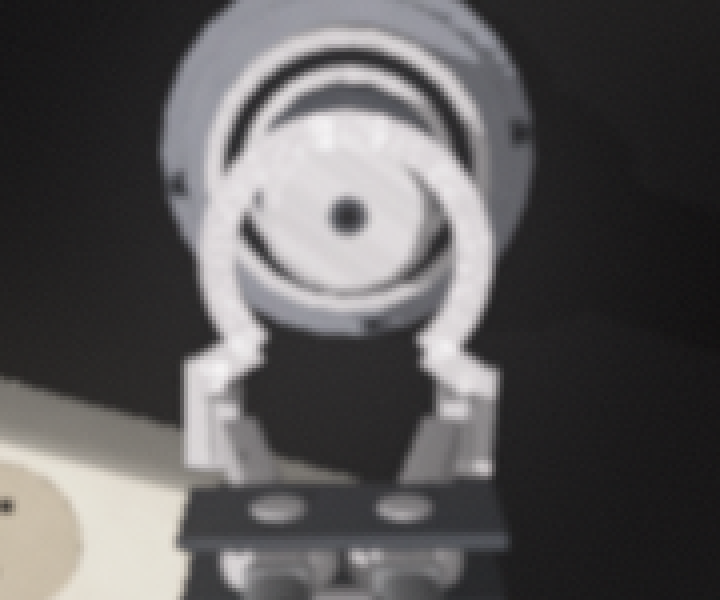

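The crop shows the spindle end's hole at (347,215), the spread ring spanning 198–497 and its back edge at y≈108. Both are centred on the same column.

Run:
```python
from h import *
s=shot('wrist'); o=get_obs(); T=Rm(o['ee_rot']); p=o['ee_pos']
tl=lambda u,v,z:(T.T@(ray(s,230+u/4,140+v/4,z)-p)).round(4)
print('hole',tl(347,215,.0805))
for z in (.110,.113): print(z,'L/R',tl(198,255,z),tl(497,255,z),'back',tl(347,108,z+.002),tl(347,150,z+.002),'lug',tl(205,468,z),tl(483,468,z))
m=trace('wrist','ring_center')[0]['mask']; v,u=np.nonzero(m)
for r in range(168,260,8): c=np.nonzero(m[r])[0]; print(r,c.min(),c.max(),(c.min()+c.max())/2)
# proper fit: project circle hypothesis, outer radius from edges of the mask
from scipy.optimize import least_squares
pts=[(a,r) for r in range(168,215,2) for a in (np.nonzero(m[r])[0].min()-.5,np.nonzero(m[r])[0].max()+.5)]
for z in (.110,.113):
    P=np.array([tl(4*(a-230),4*(r-140),z+.002)[:2] for a,r in pts])
    f=least_squares(lambda q:np.hypot(P[:,0]-q[0],P[:,1]-q[1])-q[2],[.029,0,.027]); print(z,f.x.round(4),np.abs(f.fun).max().round(4))
```

```text
hole [ 0.0287 -0.0013  0.1259]
0.11 L/R [ 0.0277 -0.0278  0.0964] [0.0277 0.0254 0.0964] back [ 0.0537 -0.0013  0.0944] [ 0.0466 -0.0013  0.0944] lug [-0.0132 -0.0279  0.0964] [-0.0132  0.0243  0.0964]
0.113 L/R [ 0.0284 -0.0274  0.0934] [0.0284 0.0251 0.0934] back [ 0.0541 -0.0013  0.0914] [ 0.0471 -0.0013  0.0914] lug [-0.012  -0.0275  0.0934] [-0.012   0.0239  0.0934]
168 310 324 317.0
176 294 338 316.0
184 287 344 315.5
192 283 350 316.5
200 281 352 316.5
208 281 351 316.0
216 283 349 316.0
224 286 346 316.0
232 277 352 314.5
240 277 353 315.0
248 278 353 315.5
256 278 351 314.5
0.11 [ 0.0275 -0.0016  0.0254] 0.0012
0.113 [ 0.0282 -0.0017  0.025 ] 0.0012
```

```bash
python3 -m jog '{"claw":[230,230,230,230,230],"offset":[[0.0005,0,0.004],[0,0,0.008],[0,0,0.008],[0,0,0.005],[0,0,0.003]],"dr":[[0,0,0],[0,0,0],[0,0,0],[0,0,0],[0,0,0]]}' 30
python3 -m jog '{"claw":[230,230,230,230,230],"offset":[[0,0,0.002],[0,0,0.002],[0,0,0.002],[0,0,0.002],[0,0,0.001]],"dr":[[0,0,0],[0,0,0],[0,0,0],[0,0,0],[0,0,0]]}' 30
python3 ring.py w12.png
```

```text
time_s: 20.58
ee_pos: [0.4843, 0.2752, 0.1771]
ee_rot: [-180.0, -0.1, -163.1]
wrist_force: [0.8, -1.0, -1.6]
grip_width: 0.0237
gripper_force: 29.9
time_s: 21.0
ee_pos: [0.4847, 0.2753, 0.1692]
ee_rot: [-180.0, 0.0, -163.1]
wrist_force: [-0.2, 1.3, -1.6]
grip_width: 0.0237
gripper_force: 29.9
[0.4846 0.2753 0.1691] [-1.7999e+02 -1.0000e-02 -1.6315e+02] [-0.5 -0.3 -1.5] 29.927835166454315
spindle_top 0.79 [0.6722 0.3122 0.0563] [298. 421.] [-0.1902 -0.0191  0.1128]
spindle_top 0.61 [0.4556 0.2655 0.0758] [317. 201.] [ 0.0306 -0.001   0.0934]
groove 0.95 [0.6736 0.3142 0.0338] [301. 404.] [-0.1921 -0.0175  0.1353]
groove 0.58 [0.4576 0.2678 0.0436] [319. 195.] [0.028  0.0007 0.1255]
mask 0.74 1856 277 353 168 259
scene ring_center 0.93 [0.4498 0.268  0.077 ] [0.0355 0.0031 0.0921]
scene tips 0.67 [0.4864 0.2726 0.0758] [-0.0009 -0.0031  0.0933]
```

```bash
cat > fit.py <<'E'
from h import *
from scipy.optimize import least_squares
s=shot('wrist'); o=get_obs(); T=Rm(o['ee_rot']); p=o['ee_pos']
tl=lambda u,v,z:(T.T@(ray(s,u,v,z)-p))
g=cv2.cvtColor(s['pixels'],cv2.COLOR_RGB2GRAY)
e=np.array(proj(s,p+T@[.0285,-.0013,p[2]-.0805])); u0,v0=np.round(e).astype(int)
w=255-g[v0-8:v0+9,u0-8:u0+9].astype(float); print(g[v0-8:v0+9:2,u0-8:u0+9:2])
b=w*(w>w.max()-60); Y,X=np.mgrid[-8:9,-8:9]; h=(u0+(b*X).sum()/b.sum(),v0+(b*Y).sum()/b.sum()); print('hole px',np.round(h,1),tl(*h,.0805).round(4))
m=trace('wrist','ring_center')[0]['mask']; zr=p[2]-.094+.002
pts=[(a,r) for r in range(168,215,2) for a in (np.nonzero(m[r])[0].min()-.5,np.nonzero(m[r])[0].max()+.5)]
P=np.array([tl(a,r,zr)[:2] for a,r in pts]); f=least_squares(lambda q:np.hypot(P[:,0]-q[0],P[:,1]-q[1])-q[2],[.029,0,.027]); print('ring',f.x.round(4))
for r in (185,190,195,200,205): print(r,*g[r,278:356:1])
print('col',*g[160:222,317])
E
python3 fit.py
```

```text
[[229 229 229 229 227 225 225 225 225]
 [229 228 226 217 209 219 223 224 225]
 [228 224 183 134 119 143 202 224 224]
 [224 197 115  82  74  90 145 220 227]
 [221 175  95  65  58  71 117 210 229]
 [222 189 105  71  63  79 131 214 228]
 [224 211 146 102  95 118 182 227 228]
 [223 224 209 185 179 201 220 227 228]
 [221 221 222 225 222 224 224 224 225]]
hole px [316.6 205.4] [ 0.0282 -0.0013  0.0889]
ring [ 0.0281 -0.0014  0.0253]
185 223 226 221 196 142 95 123 179 214 225 228 228 226 227 227 228 227 217 197 177 163 169 190 211 220 222 221 219 218 219 220 220 218 216 218 221 223 223 225 226 226 225 221 215 206 198 193 184 172 159 149 145 141 137 130 127 126 146 180 210 226 230 229 227 227 226 226 226 217 184 122 66 58 88 124 145 149 145
190 221 226 217 196 184 204 223 227 227 226 226 227 225 213 183 144 131 154 192 221 230 231 232 232 232 232 231 229 228 227 226 225 224 225 225 227 226 226 225 224 224 223 224 225 227 229 229 229 230 228 227 224 216 199 175 152 135 127 125 120 118 134 171 205 224 230 230 229 228 227 222 202 156 106 110 138 149 145
195 222 227 227 228 229 229 230 233 233 2
[... 441 characters left out ...]
8 191 206 218 224 225 225 224 225 225 226 226 224 224 223 222 224 225 222 203 168 142 130 115 115 163 210 229 231 229 228 228 228 225 206 174 148 130
205 169 188 212 223 228 230 232 233 233 228 189 134 137 168 190 210 220 225 226 223 221 221 221 223 223 224 223 224 223 222 224 221 209 175 124 95 78 65 58 58 61 71 86 117 169 210 227 229 228 227 226 224 224 223 223 224 225 226 224 213 187 154 140 138 134 149 191 225 232 230 228 226 225 223 206 166 129 111
col 69 120 183 217 224 207 172 172 208 226 228 228 229 231 233 228 199 157 156 179 190 189 189 198 215 226 227 225 224 224 224 225 226 225 224 224 225 227 225 209 170 119 90 74 64 58 58 63 76 95 126 179 213 222 224 223 223 223 221 221 220 221
```

```bash
python3 -m jog '{"claw":[230,230,230,230,230],"offset":[[0,0,0.003],[0,0,0.003],[0,0,0.003],[0,0,0.003],[0,0,0.001]],"dr":[[0,0,0],[0,0,0],[0,0,0],[0,0,0],[0,0,0]]}' 30
python3 -m jog '{"claw":[230,230,230,230,230],"offset":[[0,0,0.002],[0,0,0.002],[0,0,0.001],[0,0,0.001],[0,0,0]],"dr":[[0,0,0],[0,0,0],[0,0,0],[0,0,0],[0,0,0]]}' 30
python3 ring.py w13.png; python3 fit.py | grep -E 'hole|ring'
```

```text
time_s: 21.97
ee_pos: [0.4845, 0.2752, 0.1557]
ee_rot: [-180.0, -0.1, -163.1]
wrist_force: [0.9, 0.1, -2.8]
grip_width: 0.0237
gripper_force: 29.9
time_s: 22.38
ee_pos: [0.4846, 0.2753, 0.1502]
ee_rot: [-180.0, -0.0, -163.1]
wrist_force: [0.5, -0.2, -1.9]
grip_width: 0.0233
gripper_force: 29.9
[0.4847 0.2753 0.1503] [-1.7999e+02 -1.0000e-02 -1.6314e+02] [-0.7 -0.7 -1.8] 29.92827594280243
spindle_top 0.6 [0.458  0.2685 0.074 ] [321. 211.] [0.0275 0.0012 0.0763]
groove 0.85 [0.6755 0.3146 0.0318] [300. 419.] [-0.194  -0.0177  0.1185]
groove 0.56 [0.4593 0.2682 0.0463] [319. 203.] [0.0264 0.0006 0.104 ]
mask 0.8 1479 277 352 169 259
mask 0.68 5617 274 357 235 357
scene ring_center 0.65 [0.4513 0.2644 0.0596] [ 0.0351 -0.0007  0.0907]
scene tips 0.88 [0.486  0.2758 0.056 ] [-0.0014  0.0001  0.0943]
hole px [316.8 212.5] [ 0.0283 -0.0012  0.0699]
ring [ 0.0277 -0.0014  0.0253]
```

```bash
python3 -m jog '{"claw":[230,230,230,230,230],"offset":[[0,0,0.0015],[0,0,0.0015],[0,0,0.001],[0,0,0],[0,0,0]],"dr":[[0,0,0],[0,0,0],[0,0,0],[0,0,0],[0,0,0]]}' 30
for i in 1 2 3; do python3 -m jog '{"claw":[230,230,230,230,230],"offset":[[0,0,0.0005],[0,0,0],[0,0,0],[0,0,0],[0,0,0]],"dr":[[0,0,0],[0,0,0],[0,0,0],[0,0,0],[0,0,0]]}' 30 | grep -E 'pos|force'; done
```

```text
time_s: 23.35
ee_pos: [0.4846, 0.2753, 0.1462]
ee_rot: [-180.0, -0.0, -163.1]
wrist_force: [0.8, 0.2, -1.4]
grip_width: 0.0235
gripper_force: 29.9
ee_pos: [0.4847, 0.2753, 0.1459]
wrist_force: [0.7, -0.7, -1.7]
gripper_force: 29.9
ee_pos: [0.4847, 0.2753, 0.1454]
wrist_force: [0.6, -0.1, -1.0]
gripper_force: 29.9
ee_pos: [0.4847, 0.2753, 0.1449]
wrist_force: [0.3, -0.9, -0.9]
gripper_force: 29.9
```

```bash
for i in 1 2 3 4; do python3 -m jog '{"claw":[230,230,230,230,230],"offset":[[0,0,0.0004],[0,0,0],[0,0,0],[0,0,0],[0,0,0]],"dr":[[0,0,0],[0,0,0],[0,0,0],[0,0,0],[0,0,0]]}' 30 | grep -E 'pos|wrist'; python3 -c "
from cell import *
import numpy as np
print(np.mean([(snapshot('wrist'),get_obs()['wrist_force'])[1] for i in range(3)],0).round(2), get_obs()['moment'].round(3))"; done
```

```text
ee_pos: [0.4847, 0.2753, 0.1445]
wrist_force: [0.2, -0.5, -1.8]
[-0.05  0.46 -2.19] [-0.027 -0.034  0.003]
ee_pos: [0.4847, 0.2753, 0.1441]
wrist_force: [0.1, 0.2, -2.4]
[ 0.23 -0.16 -1.77] [-0.042 -0.044  0.005]
ee_pos: [0.4847, 0.2753, 0.1436]
wrist_force: [0.3, 0.5, -1.8]
[-0.3  -0.46 -2.02] [-0.019 -0.    -0.054]
ee_pos: [0.4847, 0.2753, 0.1433]
wrist_force: [0.4, 0.1, -2.2]
[ 0.25  0.5  -1.75] [-0.053 -0.021 -0.039]
```

```bash
cat > f.py <<'E'
from cell import *
import numpy as np
print(np.mean([(snapshot('wrist'),get_obs()['wrist_force'])[1] for i in range(4)],0).round(2), get_obs()['moment'].round(3),get_obs()['time_s'])
E
for i in 1 2 3; do python3 -m jog '{"claw":[230,230,230,230,230],"offset":[[0,0,0.0004],[0,0,0],[0,0,0],[0,0,0],[0,0,0]],"dr":[[0,0,0],[0,0,0],[0,0,0],[0,0,0],[0,0,0]]}' 30 | grep -E 'pos|wrist'; python3 f.py; done
python3 ring.py w14.png | grep -vE 'groove|spindle'
```

```text
ee_pos: [0.4846, 0.2753, 0.1429]
wrist_force: [0.1, 0.7, -1.5]
[ 0.14 -0.18 -2.15] [0.003 0.013 0.007] 27.4833
ee_pos: [0.4847, 0.2753, 0.1425]
wrist_force: [0.4, 0.3, -1.6]
[ 0.33 -0.25 -1.86] [ 0.008 -0.009  0.021] 28.1
ee_pos: [0.4847, 0.2753, 0.142]
wrist_force: [-0.0, 0.6, -2.3]
[-0.25 -0.09 -1.42] [ 0.002 -0.009 -0.006] 28.7167
[0.4847 0.2753 0.1421] [-179.99   -0.   -163.14] [ 0.6 -0.5 -1.6] 29.92739886045456
ring_center 0.15 [ 4.499e-01  1.209e-01 -4.000e-04] [144. 128.] [ 0.078  -0.1377  0.1424]
mask 0.74 1615 277 354 168 259
scene tips 0.87 [0.4892 0.2763 0.0508] [-0.0047 -0.0003  0.0913]
```

```bash
for i in 1 2 3; do python3 -m jog '{"claw":[230,230,230,230,230],"offset":[[0,0,0.0004],[0,0,0],[0,0,0],[0,0,0],[0,0,0]],"dr":[[0,0,0],[0,0,0],[0,0,0],[0,0,0],[0,0,0]]}' 30 | grep -E 'pos|wrist'; python3 f.py; done; python3 fit.py | grep -E 'hole|ring'
```

```text
ee_pos: [0.4847, 0.2753, 0.1417]
wrist_force: [0.4, 0.6, -1.4]
[ 0.26  0.05 -1.6 ] [ 0.029 -0.064  0.028] 29.7833
ee_pos: [0.4847, 0.2753, 0.1413]
wrist_force: [0.1, 0.2, -1.4]
[-0.32  0.32 -0.9 ] [ 0.038 -0.053 -0.01 ] 30.4
ee_pos: [0.4847, 0.2753, 0.1409]
wrist_force: [0.2, -0.3, -0.9]
[-0.03  0.16 -1.11] [ 0.061 -0.051 -0.017] 31.0167
hole px [316.6 216.6] [ 0.0282 -0.0013  0.0604]
ring [ 0.0277 -0.0017  0.0254]
```

```bash
python3 -m jog '{"claw":[230,230,230,230,230],"offset":[[0,0,0.0004],[0,0,0],[0,0,0],[0,0,0],[0,0,0]],"dr":[[0,0,0],[0,0,0],[0,0,0],[0,0,0],[0,0,0]]}' 30 | grep -E 'pos|wrist'; python3 f.py; python3 f.py
python3 - <<'E'
from h import *
s=shot('scene','s15.png'); find(s,'scene',['tips','ring_center','spindle_top','groove'])
g=cv2.cvtColor(s['pixels'],cv2.COLOR_RGB2GRAY); G=s
m=[d for d in trace('scene','ring_center')]
for d in m[:3]:
    v,u=np.nonzero(d['mask']); print(round(d['p'],2),len(u),u.min(),u.max(),v.min(),v.max())
# predicted outline of a level ring at the groove
c=np.array([.4575,.267,0])
for z in (.046,.048,.050,.054,.058):
    P=np.array([proj(s,c+[.0265*np.cos(a),.0265*np.sin(a),z]) for a in np.linspace(0,6.28,90)]); print(z,P.min(0).round(1),P.max(0).round(1))
E
```

```text
ee_pos: [0.4847, 0.2753, 0.1405]
wrist_force: [0.1, 0.0, -1.0]
[ 0.59  0.49 -1.51] [-0.033 -0.044  0.013] 31.7333
[-0.   -0.07 -1.27] [ 0.    -0.081 -0.026] 31.9333
scene tips 0.91 [0.4875 0.2726 0.0492] [281. 342.]
scene ring_center 0.86 [0.4548 0.2676 0.0502] [301. 347.]
scene spindle_top 0.9 [0.4619 0.2689 0.0828] [295. 330.]
scene spindle_top 0.76 [0.7075 0.1806 0.1136] [206. 236.]
scene spindle_top 0.7 [0.6743 0.3174 0.0612] [168. 310.]
scene groove 0.76 [0.7019 0.1835 0.07  ] [210. 258.]
scene groove 0.66 [0.6651 0.3188 0.0382] [174. 324.]
scene groove 0.56 [0.452  0.2677 0.0492] [302. 348.]
0.74 258 270 316 340 361
0.046 [281.8 335.7] [317.4 361.5]
0.048 [281.7 334.7] [317.4 360.5]
0.05 [281.6 333.7] [317.4 359.5]
0.054 [281.5 331.8] [317.3 357.5]
0.058 [281.3 329.9] [317.3 355.6]
```

```bash
python3 -c "
from cell import *
o=get_obs(); print(o['wrist_force'],o['grip_width'],o['gripper_force']); print(hand_in())"
```

```text
[ 0.48388639 -0.0817411  -1.34491095] 0.023609802629347382 29.924698770046234
the job is handed in; nothing more can be done
None
```

Handed in at about 32 s of robot time: the ring is spread and held in the squeezed pliers (30 N grip) round the groove of the middle-sized spindle. By the last measurements it sits about 48–49 mm above the bench, pressing on the sleeve with 1 N or less. I judged it close to level from the light contact and camera estimates, not from a final picture.

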